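# Stop the belt, clear the wrench, reset the stop

### The arm

A 7-joint arm with a two-finger parallel gripper is mounted at the origin on the work surface. World frame = base frame: x ahead of the robot, y to its left, z up, the work surface at z = 0. Lengths are in m, angles in rad, forces in N, time in s.
With the tool pointing down it reaches from about 0.425 to 0.925 m from the base axis. Payload 6.8 kg.
Tool frame: the origin (TCP) lies at the very end of the fingers, on their centre line; the grasp point (between the pads) lies 19 mm behind it; y points along the fingers, z is the direction in which the jaws open and shut, and the axes are right-handed (so a half turn about y gives the same grasp; the last joint's range is limited). The gripper opens to 88 mm and grips with 3 to 60 N. Pads are 20 mm wide; open, the fingers measure 115 mm over their backs; the gripper's body (75 mm by 178 mm) begins 61 mm behind the grasp point.
Start: joints at [-1.408, 0.477, 0.022, 1.555, -0.011, 1.109, -0.083], TCP at [0.181, 0.65, 0.223] pointing down, gripper open.
Joint ranges: [-2.96, 2.96], [-0.34, 2.1], [-1.41, 1.46], [0.24, 2.44], [-1.37, 4.51], [0.17, 1.92], [-2.96, 2.96]. Speed limits (rad/s): [2.39, 2.39, 3.14, 3.14, 3.14, 3.14, 3.14].

### API

Orientations are given as a unit quaternion [w, x, y, z].
In Python, from plant import * gives the robot as it stands.
- The arm moves only by the tool jog_arm, never from a script. Its argument "targets" is text: rows parted by semicolons, each of 5 numbers parted by spaces: the shift along the tool's x, y, z in mm, then the turn about the tool's y in degrees, then the closure, from -1 (fully open) to 1 (shut), so that 0 is half open. A call has 1 to 12 rows; each row is the pose to reach, as a shift and turn from the pose measured when the call began, along the tool's axes at that moment; what a row does not reach only later rows make up. A row lasts 1/12 s, in which the tool goes at most 41.7 mm and 7.16 degrees, less where a joint would pass 70% of its speed; a pose out of reach is approached as far as the arm can. A call with a gripper value outside its range is refused whole. The fingers move at their own pace and stop on an object; "grip_force" is the grip in N (left out, the last holds). Time passes only in rows, so rows that repeat a pose let the fingers close. It gives the time, the measured TCP pose, the force and the opening at its end, in the units of the state.
- state(): the state, without advancing time (a new reading comes with each control period).
- read_camera(name): name is "side" or "top" or "wrist"; returns the picture (480x640x3 uint8, blue, green, red); there is no depth.
- calibration(name): a dict with "fx", "fy", "cx", "cy" (pixels), "R" (3x3) and "t" (3): a world point X has camera coordinates R X + t; the wrist camera has in their place "tool_from_camera" (4x4, takes a point from camera to tool coordinates, whose origin is the TCP and whose axes are the tool frame's). Camera axes: x right, y down, z forward; pixel columns grow to the right and rows downward; lengths in m; the calibration is good to about 2 mm. A picture is of the moment at which its call begins: read the wrist's pose just before it. calibration takes no time and is no camera call.
- hand_in(): hands the job in, once; it reports no verdict.
The state is a dict: "t": time; "joints": joint angles; "joint_vel": joint speeds; "joint_efforts": joint torques, N m; "ee_pos": TCP position; "ee_rot": TCP orientation; "force": force on the tool from outside, world axes, zero at the start; "torque": the same for the moment, N m; "finger_gap": finger opening in m.
Only numpy, scipy, OpenCV 4.12 (cv2) and the standard library are available. Lean on these libraries where they do the work, as an engineer would, in place of code of your own. Each camera call takes 0.05 s, during which the arm holds its last target. There are 200 camera calls.

### The job

Somebody left a wrench on the packing belt. First press the black mushroom stop on the control box until it locks down by itself, without hammering it; with the stop locked, take the wrench off the belt and hang it by its eye on the peg of the tool stand; then turn the mushroom head clockwise until its catch lets go, and release it so that it springs fully back up. Do not press the flat start button, and leave the other things where they are.

Things in the scene. Friction and masses are not known exactly. Their poses are not given: they have to be found in the camera images.
- stop (a joint): how far the mushroom stop is pressed down, m: 0 fully up, about 0.0077 when its catch has locked it down, 0.011 at the end of its travel. A spring pushes it back with about 6 N at the top and 11 N at the bottom; the catch clicks in at about 9 to 10 mm and then holds it down by itself. Pressed less than that, it springs back up.
- stop_knob (a joint): angle of the mushroom head, rad: 0 at rest, grows clockwise seen from above, end stop at 1.3; a light spring (below 0.06 N m) turns it back to 0. Turned far enough while locked down (somewhere between 0.4 and 1.0 rad, differing from day to day) the catch lets go and the head springs up as soon as it is let go.
- stop_top (a point): centre of the top of the mushroom stop's round black head; z is up, along its axis. The head is 40 mm across with a straight grippable rim, its top 32 mm and its underside 12 mm above the box's flat top when it is up; both are 8 mm lower when locked down. The stop sits on station, 40 mm to the +y side of its centre.
- station: fixed grey control box, 100 x 180 x 80 mm (x, y, z) on a thin foot plate, with the stop and the start button on its aluminium top; origin at the centre of its underside, z up
- start (a joint): how far the start button is pressed, m (0 to 0.005)
- start_top (a point): centre of the top of the start button: a flat black button 24 mm across standing only 6 mm above the box's top, 87 mm from the mushroom on the same box
- wrench: loose flat steel wrench, 158 mm long, 8 mm thick, 0.11 to 0.22 kg, lying on the belt. Origin at the underside of the middle of its handle, close to the centre of mass; x along the handle towards the eye, z through its thickness (up as it lies). The handle is a bar 14 mm wide from x = -45 to +58 mm; the jaw at the -x end is 34 mm wide.
- wrench_eye (a point): centre of the wrench's eye, a round ring at its +x end: x = 75 mm, z = 4 mm in the wrench's frame; hole 22 mm, outside 38 mm, axis along the wrench's z
- conveyor: fixed belt conveyor, 500 mm long (x), black belt 128 mm wide between aluminium side frames, belt surface 70 mm above the table; origin on the table under its centre. A motor is fixed on its +y side.
- stand: fixed steel tool stand, z up, origin on the table straight below the peg's bend: foot 130 x 120 x 12 mm, square post 20 mm wide and 215 mm high, its axis 40 mm to the +x side of the origin; the peg comes out of the post's -x face
- peg: the stand's round steel peg, 9 mm thick: a short arm comes 30 mm out of the post, then bends up; origin at the bend (185 mm above the table), where a hung tool comes to rest; its z axis runs from the bend to the rounded tip 50 mm away, pointing up and leaning 37 degrees from vertical away from the post (to the stand's -x)
- belt_carton: bystander: carton 90 x 100 x 60 mm on the far end of the belt, origin under its centre
- small_carton: bystander: carton 100 x 70 x 50 mm on the table
- tape_roll: bystander: roll of clear tape lying flat, 90 mm across, 48 mm high
- screwdriver: bystander: screwdriver lying on the table between the robot and the task's things
- cleaner: bystander: white bottle, 64 mm across, 170 mm high
- spray_can: bystander: bare metal can, 54 mm across, 160 mm high
- parts_bin: bystander: open blue bin 130 x 100 x 60 mm
There are look-alikes about, which are no part of the job. There is more than one size of the wrench; the job needs the larger. What is shaped like the stand but green is not meant.

How it is judged:
On the way, in this order (a step that is already met when the one before it is completed fails the run):
1. the stop is locked down (over 6 mm) and the robot off it, while the wrench still lies where it was found (within 30 mm) (value of joint stop above 0.006 m and contact force between each of the fingers, the arm and stop below 0.05 N and distance of wrench from where it was at the start of the episode below 0.03 m), for 0.2 s.
2. the wrench hangs by its eye on the peg, let go (it may still swing), while the stop is still locked down (over 6 mm) (distance between wrench_eye and peg below 0.04 m and x of wrench_eye in the frame of peg between -0.02 and 0.02 m and y of wrench_eye in the frame of peg between -0.014 and 0.014 m and angle between wrench's own x axis and vertical below 0.9 rad and contact force between the fingers and wrench below 0.05 N and value of joint stop above 0.006 m), for 0.2 s.
At the end, for the whole second after the job is handed in: Wrench hanging still (0.1 m/s) and released, eye up (within 0.6 rad of vertical), borne by the stand, eye centre within 40 mm of the peg's bend and, in its frame, 20 mm in x and 14 mm in y; stop fully up (1.5 mm), its head turned back (0.15 rad); start button up (1 mm) (distance between wrench_eye and peg below 0.04 m and x of wrench_eye in the frame of peg between -0.02 and 0.02 m and y of wrench_eye in the frame of peg between -0.014 and 0.014 m and angle between wrench's own x axis and vertical below 0.9 rad and contact force between the fingers and wrench below 0.05 N and angle between wrench's own x axis and vertical below 0.6 rad and contact force between wrench and stand above 0.4 N and linear speed of wrench below 0.1 m/s and value of joint stop below 0.0015 m and value of joint stop_knob below 0.15 rad and value of joint start below 0.001 m); the robot touches nothing.
It fails at once if the start button is pressed more than 3 mm (value of joint start above 0.003 m).
It fails at once if the stop is hammered or forced: more than 60 N on it (contact force between any of the arm, the fingers and stop above 60 N).
It fails at once if a bystander is moved more than 40 mm (distance of any of belt_carton, small_carton, tape_roll, screwdriver, cleaner, spray_can, parts_bin from where it was at the start of the episode above 0.04 m).
It also fails if it takes over 72 s, if anything falls off the work surface, if the arm or the gripper's body presses on something with over 40 N, if the wrist force passes 120 N, or if a joint passes its speed limit or range.

## Working session

There is one attempt and no reset: what is moved stays moved. The work goes in short steps, Python scripts to look and compute and a tool call to move; the robot and the scene stay as the last step left them, time stands still between calls to the robot, and variables do not carry over. Pictures are saved under pics/ and viewed, about 8 in all and at most 12, crops included, and the job is handed in when it is done.

Besides the shell and the picture viewer there is one more tool, called after ">>>" by a JSON object that holds its "op" and its "data". jog_arm: Moves the arm, as the interface text tells. Its arguments: {"type":"object","properties":{"targets":{"type":"string"},"grip_force":{"type":"number"}},"required":["targets"]}

```bash
ls; mkdir -p pics; python3 - <<'E'
from plant import *
import cv2,json
s=state();print(s)
for n in("side","top","wrist"):
    print(n,calibration(n))
for n in("side","top"):
    cv2.imwrite(f"pics/{n}0.png",read_camera(n))
E
```

```text
pics
{'t': 0.0, 'joints': array([-1.4081062 ,  0.4778034 ,  0.0223336 ,  1.55643235, -0.01151384,
        1.10929299, -0.08309616]), 'joint_vel': array([ 7.23336900e-04, -9.09501771e-04, -8.07207480e-04,  3.79974083e-04,
        3.41236946e-04,  1.45439148e-03,  2.14714848e-07]), 'joint_efforts': array([-1.34252236e-04, -5.82867408e+01,  1.53476357e+00, -2.72596872e+01,
       -5.43227652e-02,  1.69659726e-02,  1.23904829e-04]), 'ee_pos': array([0.18040484, 0.64982603, 0.22168745]), 'ee_rot': array([-0.69999855,  0.70127405, -0.09548211,  0.09539341]), 'force': array([0.24817905, 0.55917305, 0.63342901]), 'torque': array([-0.00270872, -0.01728941, -0.01719551]), 'finger_gap': 0.08804930756242656}
side {'fx': 476.39371248438624, 'fy': 476.39371248438624, 'cx': 317.68029944140886, 'cy': 232.91771867237358, 'R': array([[-0.98977436, -0.14261758, -0.00263435],
       [-0.08766074,  0.6227324 , -0.77750881],
       [ 0.11252692, -0.76932736, -0.62886652]]), 't': array([0.53395272, 0.12412144, 1.45611319])}
top {'fx': 497.4091302780169, 'fy': 497.4091302780169, 'cx': 320.79338364032174, 'cy': 235.75499012770433, 'R': array([[-0.09725437, -0.99525148,  0.00400969],
       [-0.9725965 ,  0.09418416, -0.21256856],
       [ 0.21118152, -0.02457303, -0.97713793]]), 't': array([0.08350541, 0.56073681, 1.28570097])}
wrist {'fx': 349.2489351678645, 'fy': 349.2489351678645, 'cx': 320.4409977895882, 'cy': 242.07503400019448, 'tool_from_camera': array([[-3.46133239e-04,  9.68657876e-01,  2.48398469e-01,
        -6.80698821e-02],
       [-1.13142531e-03, -2.48398704e-01,  9.68657217e-01,
        -1.62145898e-01],
       [ 9.99999300e-01,  5.42401450e-05,  1.18194309e-03,
        -1.00115404e-04],
       [ 0.00000000e+00,  0.00000000e+00,  0.00000000e+00,
         1.00000000e+00]])}
```

View pics/top0.png

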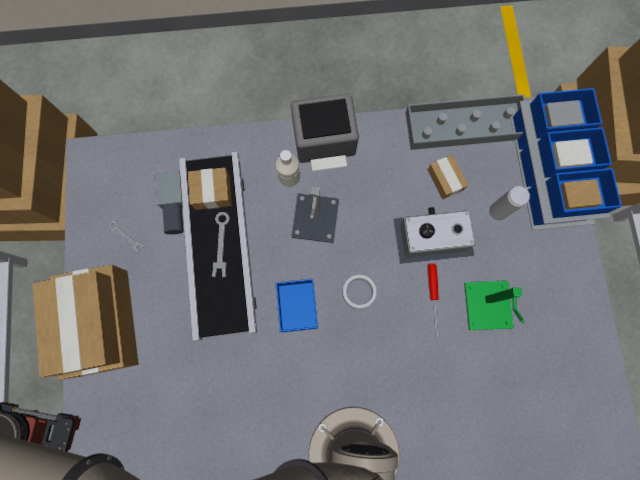

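View pics/side0.png

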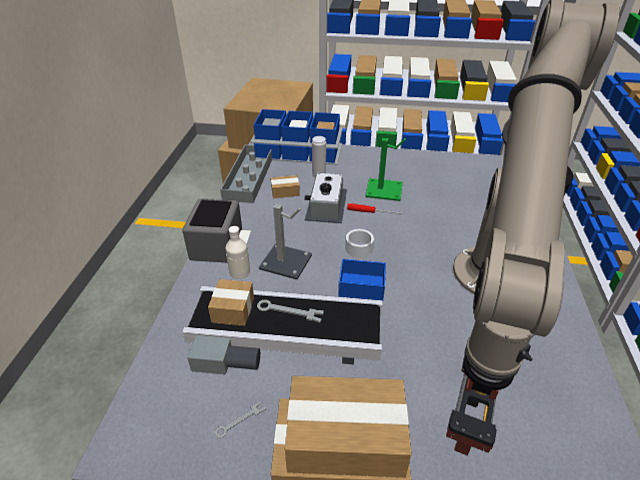

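Top view: the large wrench is on the belt, with its eye at (222,218) and jaw at (219,270). A smaller look-alike lies on the table at (125,235). The grey steel stand is at (315,215), the green look-alike stand at (490,305). On the box, the mushroom is at (427,230), on the +y side, and the start button at (458,228). I'll confirm these in one enlarged mosaic.

```bash
python3 - <<'E'
import cv2,numpy as np
t=cv2.imread("pics/top0.png");s=cv2.imread("pics/side0.png")
def c(i,x,y,w=80,h=60):
    k=400//w; o=cv2.resize(i[y:y+h,x:x+w],(400,300),interpolation=cv2.INTER_CUBIC)
    for a in range(0,w,10): cv2.putText(o,str(x+a),(a*k,8),0,.28,(0,255,255),1); cv2.line(o,(a*k,10),(a*k,14),(0,255,255),1)
    for a in range(0,h,10): cv2.putText(o,str(y+a),(0,a*k+4),0,.28,(0,255,255),1); cv2.line(o,(20,a*k),(24,a*k),(0,255,255),1)
    return o
cv2.imwrite("pics/m1.png",np.vstack([np.hstack([c(t,180,212),c(t,400,200)]),np.hstack([c(t,280,185),c(s,250,200)])]))
E
```

```text
(no output)
```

View pics/m1.png

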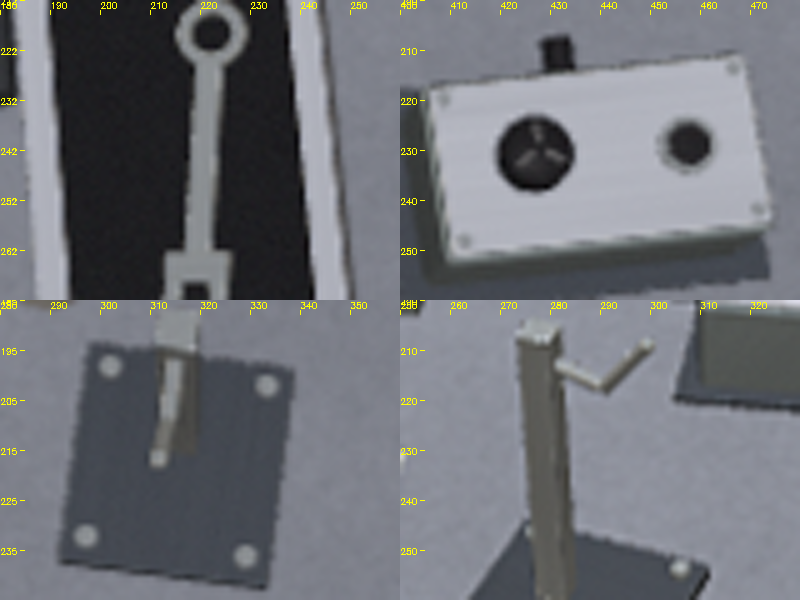

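The crop confirms the targets. On the belt: wrench eye (222.2,218.6), handle axis to (219.8,260). On the box: mushroom (427,230.6), start (457.6,228.8). On the grey stand: peg tip (311.6,216.6) and bend (313.4,206) from the top, bend (291,218) and tip (300,208.6) from the side.

```bash
cat > h.py <<'E'
from plant import *
import cv2, numpy as np
from scipy.spatial.transform import Rotation as Ro
def K(c): return np.array([[c['fx'],0,c['cx']],[0,c['fy'],c['cy']],[0,0,1]])
def plane(n,u,v,z):
    c=calibration(n);R,t=np.array(c['R']),np.array(c['t']);o=-R.T@t
    d=R.T@np.linalg.inv(K(c))@[u,v,1];return o+d*(z-o[2])/d[2]
def tri(a,b):
    P=[K(calibration(n))@np.c_[calibration(n)['R'],calibration(n)['t']] for n in('top','side')]
    X=cv2.triangulatePoints(P[0],P[1],np.array(a,float),np.array(b,float)).ravel();return X[:3]/X[3]
def pose():
    s=state();q=s['ee_rot'];return Ro.from_quat([q[1],q[2],q[3],q[0]]).as_matrix(),np.array(s['ee_pos'])
def wplane(u,v,z):
    R,p=pose();c=calibration('wrist');T=np.array(c['tool_from_camera'])
    d=R@T[:3,:3]@np.linalg.inv(K(c))@[u,v,1];o=R@T[:3,3]+p;return o+d*(z-o[2])/d[2]
def to_tool(X):
    R,p=pose();return 1000*R.T@(np.array(X)-p)
E
python3 - <<'E'
from h import *
np.set_printoptions(precision=4,suppress=True)
e=plane('top',222.2,218.6,.074);h=plane('top',219.8,260,.078);print('eye',e,'h',h,'yaw',np.degrees(np.arctan2(*(e-h)[1::-1])))
print('stop',plane('top',427,230.6,.112),'side',plane('side',326,181,.112),'start',plane('top',457.6,228.8,.086))
b=tri((313.4,206),(291,218));t=tri((311.6,216.6),(300,208.6));print('bend',b,'tip',t,t-b,np.linalg.norm(t-b))
f=np.array([plane('top',*p,.012) for p in((297.6,193.6),(338.8,198.6),(333.2,242.6),(291.6,237.4))]);print(f,f.mean(0))
R,p=pose();print(R,p)
E
```

```text
eye [0.6359 0.2891 0.074 ] h [0.5228 0.3009 0.078 ] yaw -5.97666284943027
stop [ 0.542  -0.2468  0.112 ] side [ 0.5491 -0.2721  0.112 ] start [ 0.5443 -0.3351  0.086 ]
bend [0.614  0.0428 0.1815] tip [0.581  0.0502 0.2222] [-0.033   0.0074  0.0407] 0.05292526585147017
[[ 0.7056  0.0816  0.012 ]
 [ 0.6795 -0.034   0.012 ]
 [ 0.5537 -0.005   0.012 ]
 [ 0.5798  0.1095  0.012 ]] [0.6297 0.038  0.012 ]
[[ 0.9636 -0.0003  0.2675]
 [-0.2675 -0.0017  0.9636]
 [ 0.0001 -1.     -0.0017]] [0.1804 0.6499 0.2218]
```

>>> {"op": "jog_arm", "data": {"targets": "0 -40 0 0 1;0 -80 0 0 1;0 -120 0 0 1;0 -150 0 0 1;40 -150 -25 0 1;80 -150 -50 0 1;120 -150 -75 0 1;160 -150 -100 0 1;200 -150 -125 0 1;240 -150 -150 0 1;280 -150 -175 0 1;320 -150 -200 0 1", "grip_force": 30}}

```text
t: 1.1
ee_pos: [0.4065, 0.4023, 0.3719]
ee_rot: [-0.7, 0.701, -0.096, 0.095]
force: [0.8, 0.8, 0.1]
finger_gap: 0.0111
```

>>> {"op": "jog_arm", "data": {"targets": "19 0 -36 0 1;38 0 -72 0 1;57 0 -109 0 1;76 0 -146 0 1;95 0 -182 0 1;114 0 -218 0 1;133 0 -255 0 1;152 0 -292 0 1;171 0 -328 0 1;190 0 -364 0 1;210 0 -401 0 1;230 0 -438 0 1"}}

```text
t: 2.1
ee_pos: [0.5105, -0.0824, 0.3727]
ee_rot: [-0.7, 0.701, -0.095, 0.095]
force: [0.1, 0.8, 0.4]
finger_gap: 0.0006
```

>>> {"op": "jog_arm", "data": {"targets": "19 0 -36 0 1;38 0 -72 0 1;57 20 -109 0 1;76 40 -149 0 1;76 70 -149 0 1;76 70 -149 0 1;76 70 -149 0 1;76 70 -149 0 1"}}

```text
t: 2.77
ee_pos: [0.5444, -0.2455, 0.3037]
ee_rot: [-0.7, 0.701, -0.095, 0.095]
force: [-0.6, -0.3, -0.2]
finger_gap: 0.0008
```

```bash
python3 - <<'E'
from h import *
np.set_printoptions(precision=4,suppress=True)
print(state()['ee_pos'],state()['force'],state()['joints'])
print(to_tool([.5433,-.247,.112]))
i=read_camera("wrist");cv2.imwrite("pics/w1.png",i)
E
```

```text
[ 0.5444 -0.2455  0.3037] [-0.5554 -0.3428 -0.1714] [-0.2093  0.3274  0.6872  1.6838 -0.2189  1.2088  1.8314]
[ -0.6872 191.6863  -1.5881]
```

View pics/w1.png

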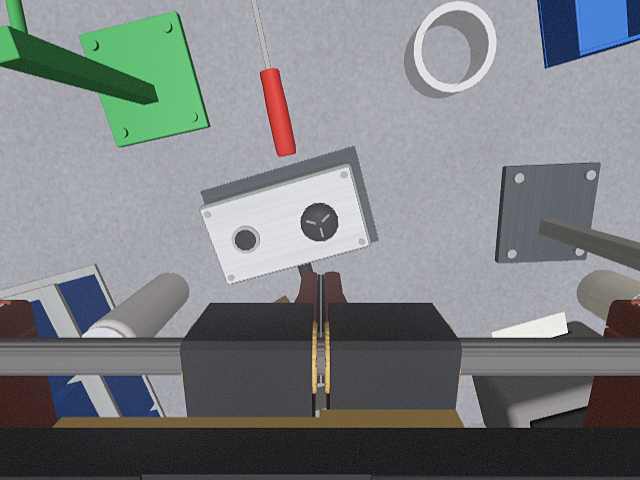

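Wrist view: mushroom head centre (319,222), start button (245,240), grey stand to the right. The fingers are closed.

```bash
python3 - <<'E'
from h import *
np.set_printoptions(precision=4,suppress=True)
for z in(.112,.116):
  X=wplane(319,222,z);print(X,to_tool(X))
print(wplane(245,240,.087))
E
```

```text
[ 0.5462 -0.2471  0.112 ] [  1.4364 192.3536  -1.1618]
[ 0.5454 -0.2468  0.116 ] [  0.6519 188.3524  -1.1498]
[ 0.5487 -0.3338  0.087 ]
```

>>> {"op": "jog_arm", "data": {"targets": "1 35 -1 0 1;1 70 -1 0 1;1 105 -1 0 1;1 135 -1 0 1;1 155 -1 0 1;1 168 -1 0 1;1 174 -1 0 1;1 177 -1 0 1;1 180 -1 0 1;1 182 -1 0 1;1 184 -1 0 1;1 184 -1 0 1"}}

```text
t: 3.82
ee_pos: [0.5461, -0.2468, 0.1208]
ee_rot: [-0.7, 0.701, -0.094, 0.095]
force: [0.3, 0.1, 0.2]
finger_gap: 0.0006
```

>>> {"op": "jog_arm", "data": {"targets": "0 1 0 0 1;0 2 0 0 1;0 3 0 0 1;0 4 0 0 1;0 5 0 0 1;0 6 0 0 1;0 7 0 0 1;0 8 0 0 1;0 8 0 0 1"}}

```text
t: 4.57
ee_pos: [0.5461, -0.2468, 0.1126]
ee_rot: [-0.7, 0.701, -0.094, 0.095]
force: [-0.0, 0.8, 0.1]
finger_gap: 0.0005
```

Not touching yet; continue slowly.

>>> {"op": "jog_arm", "data": {"targets": "0 1 0 0 1;0 2 0 0 1;0 3 0 0 1;0 4 0 0 1;0 4 0 0 1"}}

```text
t: 4.98
ee_pos: [0.5462, -0.247, 0.1094]
ee_rot: [-0.701, 0.701, -0.094, 0.096]
force: [-2.7, 1.9, 8.7]
finger_gap: 0.0006
```

>>> {"op": "jog_arm", "data": {"targets": "0 1 0 0 1;0 2 0 0 1;0 3 0 0 1;0 4 0 0 1;0 4 0 0 1"}}

```text
t: 5.4
ee_pos: [0.5463, -0.247, 0.1061]
ee_rot: [0.701, -0.701, 0.094, -0.096]
force: [-3.0, 1.1, 7.1]
finger_gap: 0.0002
```

>>> {"op": "jog_arm", "data": {"targets": "0 1 0 0 1;0 2 0 0 1;0 3 0 0 1;0 4 0 0 1;0 5 0 0 1;0 5 0 0 1"}}

```text
t: 5.9
ee_pos: [0.5463, -0.247, 0.1019]
ee_rot: [0.701, -0.7, 0.094, -0.096]
force: [-2.9, 2.3, 10.4]
finger_gap: 0.0005
```

>>> {"op": "jog_arm", "data": {"targets": "0 0.7 0 0 1;0 1.4 0 0 1;0 1.4 0 0 1;0 1.4 0 0 1"}}

```text
t: 6.23
ee_pos: [0.5463, -0.247, 0.1015]
ee_rot: [0.701, -0.7, 0.094, -0.096]
force: [-3.6, 2.2, 10.6]
finger_gap: 0.0006
```

>>> {"op": "jog_arm", "data": {"targets": "0 -1 0 0 1;0 -2 0 0 1;0 -3 0 0 1;0 -4 0 0 1;0 -5 0 0 1;0 -5 0 0 1"}}

```text
t: 6.73
ee_pos: [0.5464, -0.247, 0.1065]
ee_rot: [0.701, -0.7, 0.094, -0.096]
force: [-0.2, 0.3, -0.4]
finger_gap: 0.0007
```

At 0.1065 m the force is zero, where it was 7 N on the way down, so the stop is locked. Now lift and go to the wrench.

>>> {"op": "jog_arm", "data": {"targets": "0 -40 0 0 1;0 -80 0 0 1;0 -120 0 0 1;0 -160 0 0 1;0 -200 0 0 1;0 -240 0 0 1;0 -260 0 0 1;-10 -265 40 0 1;-20 -265 80 0 0;-30 -265 120 0 0;-40 -265 160 0 0;-50 -265 200 0 0"}}

```text
t: 7.73
ee_pos: [0.5499, -0.0394, 0.3718]
ee_rot: [0.701, -0.7, 0.094, -0.096]
force: [0.8, -0.2, 0.1]
finger_gap: 0.0234
```

>>> {"op": "jog_arm", "data": {"targets": "-10 0 40 0 0;-20 0 80 0 0;-30 0 120 0 0;-40 0 160 0 0;-50 0 200 0 0;-60 0 240 0 0;-70 0 280 0 0;-80 0 320 -5 0;-82 30 328 -9.5 0;-82 60 328 -9.5 0;-82 90 328 -9.5 0;-82 100 328 -9.5 0"}}

```text
t: 8.73
ee_pos: [0.5563, 0.298, 0.2673]
ee_rot: [-0.705, 0.707, -0.037, 0.036]
force: [-1.4, -0.5, -1.0]
finger_gap: 0.0438
```

>>> {"op": "jog_arm", "data": {"targets": "0 0 0 0 0;0 0 0 0 0;0 0 0 0 0"}}

```text
t: 8.98
ee_pos: [0.5571, 0.2981, 0.2688]
ee_rot: [-0.705, 0.707, -0.036, 0.037]
force: [0.8, -0.5, -0.0]
finger_gap: 0.0438
```

```bash
python3 - <<'E'
from h import *
np.set_printoptions(precision=4,suppress=True)
R,p=pose();print(p,'yaw',np.degrees(np.arctan2(R[1,0],R[0,0])),state()['joints'],state()['finger_gap'])
i=read_camera("wrist");cv2.imwrite("pics/w2.png",i)
E
```

```text
[0.5571 0.2981 0.2688] yaw -5.918964080687793 [-0.8825  0.3833  0.3931  1.6316 -0.1551  1.1588  1.0148] 0.043837074810859
```

View pics/w2.png

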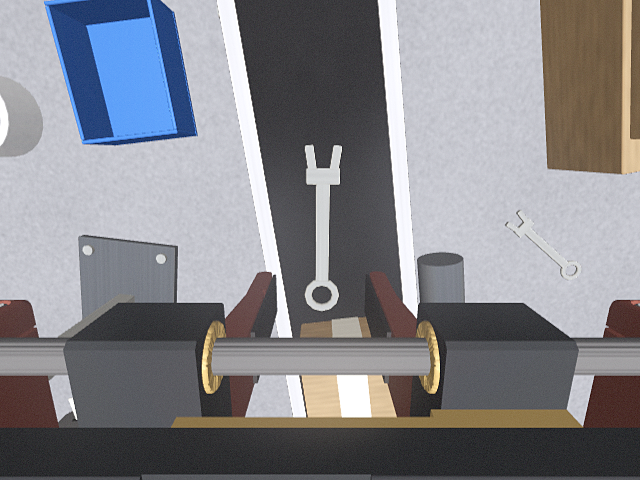

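Wrist view: wrench eye centre (321.5,294.5), handle start at the jaw (323,186). It is parallel to the tool x axis, and the frames and carton are clear.

```bash
python3 - <<'E'
from h import *
np.set_printoptions(precision=4,suppress=True)
e=wplane(321.5,294.5,.077);j=wplane(323,186,.078);print(e,to_tool(e),j,to_tool(j));d=e-j;print(np.linalg.norm(d),np.degrees(np.arctan2(d[1],d[0])))
o=e-d/np.linalg.norm(d)*.075;print(o,to_tool(o))
E
```

```text
[0.6391 0.2911 0.077 ] [ 81.8868 192.3447   1.5986] [0.5225 0.3045 0.078 ] [-35.4707 191.2317   2.97  ]
0.11737081211471903 -6.59203979164543
[0.5646 0.2997 0.0776] [  6.8953 191.6335   2.4749]
```

>>> {"op": "jog_arm", "data": {"targets": "5 35 2 0 0;10 75 2 0 0;10 115 2 0.7 0;10 150 2 0.7 0;10 175 2 0.7 0;10 187 2 0.7 0;10 192 2 0.7 0;10 195 2 0.7 0;10 196 2 0.7 0;10 196 2 0.7 0"}}

```text
t: 9.87
ee_pos: [0.5689, 0.2995, 0.0751]
ee_rot: [0.706, -0.706, 0.04, -0.042]
force: [-0.9, -0.1, 0.0]
finger_gap: 0.0442
```

>>> {"op": "jog_arm", "data": {"targets": "0 1.5 0 0 0;0 3 0 0 0;0 3 0 0 0;0 3 0 0 0.5;0 3 0 0 1;0 3 0 0 1;0 3 0 0 1;0 3 0 0 1;0 3 0 0 1;0 3 0 0 1;0 3 0 0 1;0 3 0 0 1", "grip_force": 50}}

```text
t: 10.87
ee_pos: [0.5689, 0.2994, 0.072]
ee_rot: [0.706, -0.706, 0.04, -0.042]
force: [-0.6, -0.8, -0.2]
finger_gap: 0.0134
```

```bash
python3 - <<'E'
from h import *
s=state();print(s['force'],s['torque'],s['finger_gap'],s['ee_pos'])
E
```

```text
[-0.55242075 -0.79242761 -0.19452577] [-0.14766449  0.05411204  0.01353214] 0.013372913663901462 [0.56888145 0.29936398 0.07204427]
```

>>> {"op": "jog_arm", "data": {"targets": "0 -5 0 0 1;0 -15 0 0 1;0 -30 0 0 1;0 -50 0 0 1;0 -75 0 0 1;0 -100 0 0 1;0 -125 0 0 1;0 -150 0 0 1;0 -175 0 0 1;0 -200 0 0 1;0 -220 0 0 1;0 -230 0 0 1"}}

```text
t: 11.87
ee_pos: [0.5691, 0.2996, 0.306]
ee_rot: [0.707, -0.705, 0.039, -0.043]
force: [0.6, -0.3, -1.9]
finger_gap: 0.0134
```

>>> {"op": "jog_arm", "data": {"targets": "-3 0 -15 0 1;-6 0 -40 0 1;-9 0 -70 0 1;-12 0 -100 2 1;-16 0 -130 4 1;-20 0 -160 6 1;-24 0 -190 6 1;-27 0 -215 6 1;-28 0 -230 6 1;-28 0 -239 6 1;-28 0 -239 6 1;-28 0 -239 6 1"}}

```text
t: 12.87
ee_pos: [0.5137, 0.0663, 0.3047]
ee_rot: [0.704, -0.701, 0.075, -0.08]
force: [0.8, -0.3, -1.5]
finger_gap: 0.0137
```

```bash
python3 - <<'E'
from h import *
np.set_printoptions(precision=4,suppress=True)
s=state();R,p=pose();print(p,'yaw',np.degrees(np.arctan2(R[1,0],R[0,0])),s['joints'],s['finger_gap'],s['force'],s['torque'])
i=read_camera("wrist");cv2.imwrite("pics/w3.png",i)
j=read_camera("top")[150:270,220:380];k=read_camera("side")[150:270,230:390]
cv2.imwrite("pics/m3.png",np.vstack([cv2.resize(i[200:400,220:420],None,fx=1.5,fy=1.5) if 0 else np.hstack([cv2.resize(j,(400,300),interpolation=2),cv2.resize(k,(400,300),interpolation=2)]),cv2.resize(i[230:380,220:420],(800,600),interpolation=2)[:300]]))
E
```

```text
[0.5137 0.0663 0.3047] yaw -12.614422935032024 [-0.7097  0.1382  0.5211  1.8552 -0.0771  1.1599  1.1882] 0.013692509154674397 [ 0.8381 -0.2611 -1.5429] [ 0.075   0.0316 -0.0094]
```

View pics/m3.png

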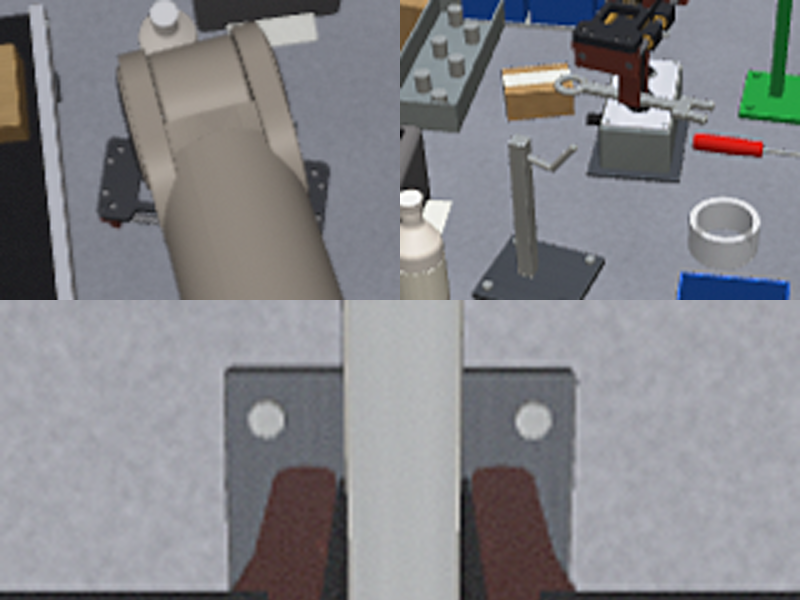

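Mosaic: in the wrist view the foot (225..575, centre 400) is centred on the handle (345..463, centre 404), so it is lined up laterally. In the side view the eye is at full-image (297.2,183.6), above the peg tip at (300,208.6). I'll check whether the wrench is level.

```bash
python3 - <<'E'
from h import *
np.set_printoptions(precision=4,suppress=True)
R,p=pose()
c=calibration('side')
def pr(X):
    y=K(c)@(np.array(c['R'])@X+c['t']);return y[:2]/y[2]
for a in(.0707,-.068): print(a,pr(p+R[:,0]*a+[0,0,.002]), pr(p+R[:,0]*a+[0,0,-.008]))
for X in([.5846,.0493,.225],[.581,.0502,.2222],[.614,.0428,.185]): print(pr(np.array(X)), to_tool(X))
E
```

```text
0.0707 [298.775  183.6091] [298.8765 186.7089]
-0.068 [347.6186 194.0033] [347.4788 197.1443]
[299.1234 207.5934] [72.5049 80.0565 -2.5139]
[300.3535 208.6888] [68.7788 82.8347 -2.4263]
[289.857  216.6834] [102.3754 120.2353  -2.6716]
```

>>> {"op": "jog_arm", "data": {"targets": "0 20 -1 0 1;0 40 -1.5 0 1;0 55 -1.5 0 1;0 62 -1.5 0 1;0 65 -1.5 0 1;0 65 -1.5 0 1;0 65 -1.5 0 1"}}

```text
t: 13.6
ee_pos: [0.5145, 0.0663, 0.2403]
ee_rot: [0.704, -0.702, 0.074, -0.079]
force: [0.3, 0.3, -1.6]
finger_gap: 0.0129
```

```bash
python3 - <<'E'
from h import *
np.set_printoptions(precision=4,suppress=True)
s=state();print(s['ee_pos'],s['force'],s['finger_gap'])
k=read_camera("side")[170:230,260:340]
cv2.imwrite("pics/m4.png",cv2.resize(k,(800,600),interpolation=2))
R,p=pose()
c=calibration('side')
def pr(X):
    y=K(c)@(np.array(c['R'])@X+c['t']);return y[:2]/y[2]
print((pr(p+R[:,0]*.0707+[0,0,.006])-[260,170])*10,(pr(p+R[:,0]*.0717+[0,0,.006])-[260,170])*10,(pr(np.array([.5846,.0493,.225]))-[260,170])*10)
E
```

```text
[0.5145 0.0663 0.2403] [ 0.2919  0.2787 -1.6235] 0.012863551728183558
[391.3516 315.5045] [388.0322 314.7582] [391.2342 375.9337]
```

View pics/m4.png

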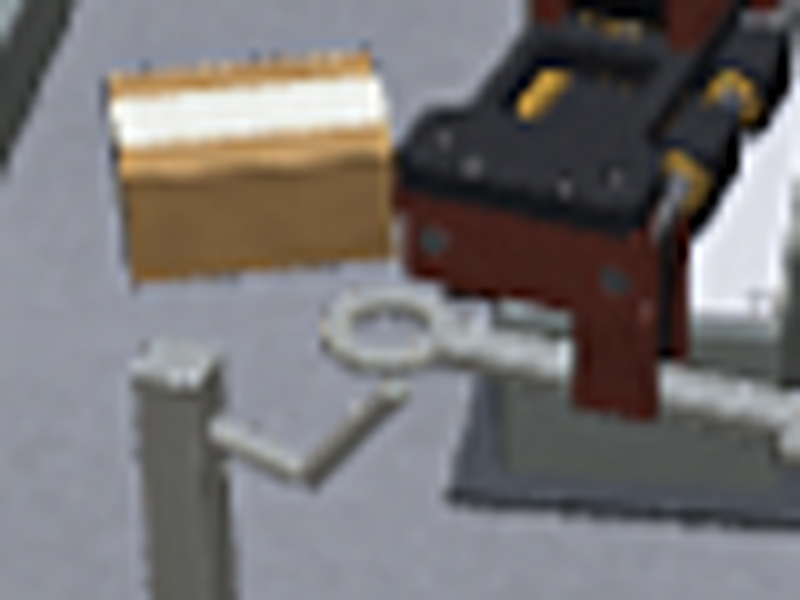

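Side crop: ring hole centre about (388,325), peg tip about (400,389), bend about (304,472). The tip is about 4 mm toward −x of the eye centre. I'll shift −5 mm, then lower along the peg's slope.

>>> {"op": "jog_arm", "data": {"targets": "-3 0 -0.5 0 1;-5 3 -0.5 0 1;-5 6 -0.5 0 1;-5 9 -0.5 0 1;-5 12 -0.5 0 1;-4 15 -0.5 0 1;-2 17.5 -0.5 0 1;-1 19 -0.5 0 1;-1 19 -0.5 0 1;-1 19 -0.5 0 1"}}

```text
t: 14.48
ee_pos: [0.5138, 0.0659, 0.2214]
ee_rot: [0.704, -0.702, 0.074, -0.08]
force: [0.2, -0.2, -1.5]
finger_gap: 0.0135
```

```bash
python3 - <<'E'
from h import *
np.set_printoptions(precision=4,suppress=True)
s=state();print(s['ee_pos'],s['force'],s['torque'],s['finger_gap'])
k=read_camera("side")[170:230,260:340]
cv2.imwrite("pics/m5.png",cv2.resize(k,(800,600),interpolation=2))
E
```

```text
[0.5138 0.0659 0.2214] [ 0.2082 -0.2451 -1.5357] [ 0.0156 -0.0151  0.0543] 0.013536448612810658
```

View pics/m5.png

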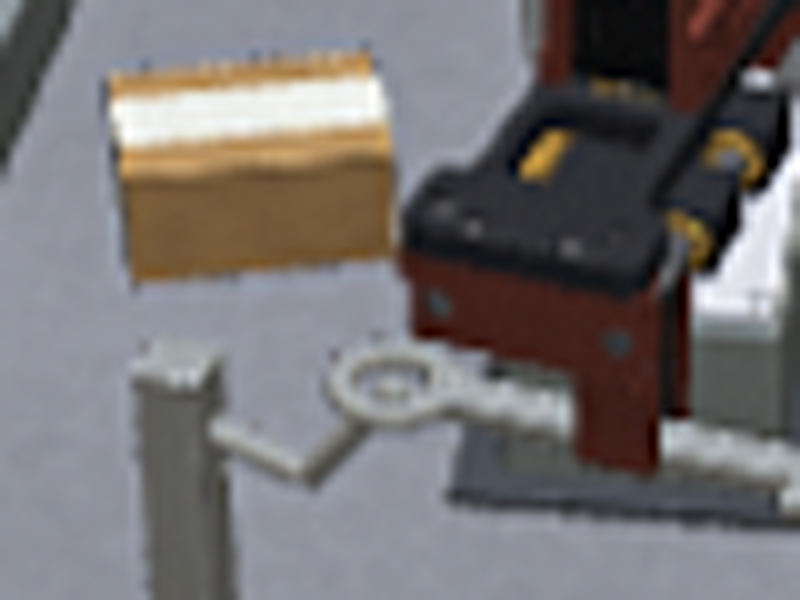

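The tip now shows inside the ring at about (393,386), with no contact force. Continue down along the slope.

>>> {"op": "jog_arm", "data": {"targets": "1.5 3 0 0 1;3.5 6 0 0 1;6 9 0 0 1;8 12 0 0 1;10.5 15 0 0 1;12.5 18 0 0 1;15 21 0 0 1;17 24 0 0 1;18.5 26 0 0 1;18.5 26 0 0 1"}}

```text
t: 15.37
ee_pos: [0.5321, 0.0619, 0.1951]
ee_rot: [0.704, -0.702, 0.074, -0.08]
force: [0.3, 0.5, -0.8]
finger_gap: 0.0129
```

```bash
python3 - <<'E'
from h import *
np.set_printoptions(precision=4,suppress=True)
s=state();print(s['ee_pos'],s['force'],s['torque'],s['finger_gap'])
k=read_camera("side")[170:230,260:340]
cv2.imwrite("pics/m6.png",cv2.resize(k,(800,600),interpolation=2))
E
```

```text
[0.5321 0.0619 0.1951] [ 0.2606  0.4721 -0.8315] [-0.0333  0.0229 -0.0166] 0.012934655265166703
```

View pics/m6.png

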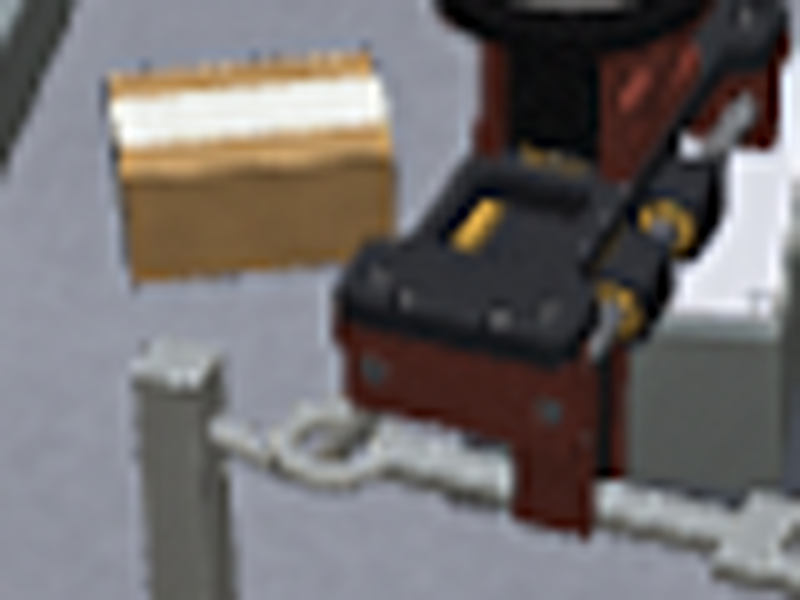

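The eye sits at the foot of the peg, ring around the peg at (325,450). Release.

>>> {"op": "jog_arm", "data": {"targets": "0 0 0 0 0.5;0 0 0 0 0;0 0 0 0 0;0 0 0 0 0;0 0 0 0 0;0 0 0 0 0;0 0 0 0 0;0 0 0 0 0;0 0 0 0 0;0 0 0 0 0;0 0 0 0 0;0 0 0 0 0"}}

```text
t: 16.42
ee_pos: [0.5321, 0.0619, 0.1954]
ee_rot: [0.704, -0.702, 0.074, -0.08]
force: [-0.5, -0.4, 0.9]
finger_gap: 0.0438
```

>>> {"op": "jog_arm", "data": {"targets": "-1 -10 0 0 0;-2 -25 0 0 0;-3 -45 0 0 0;-5 -75 0 0 0;-5 -110 0 0 0;-5 -145 0 0 0;-5 -160 0 0 0;-5 -160 0 0 0;-5 -160 0 0 0"}}

```text
t: 17.17
ee_pos: [0.5262, 0.0625, 0.3564]
ee_rot: [0.705, -0.701, 0.074, -0.08]
force: [-0.1, -0.0, -0.3]
finger_gap: 0.0443
```

```bash
python3 - <<'E'
from h import *
np.set_printoptions(precision=4,suppress=True)
s=state();print(s['ee_pos'],s['force'],s['torque'],s['finger_gap'])
k=read_camera("side")[165:285,240:400]
cv2.imwrite("pics/m7.png",cv2.resize(k,(800,600),interpolation=2))
E
```

```text
[0.5262 0.0625 0.3564] [-0.072  -0.0097 -0.2838] [ 0.0061  0.002  -0.0125] 0.04427822243358989
```

View pics/m7.png

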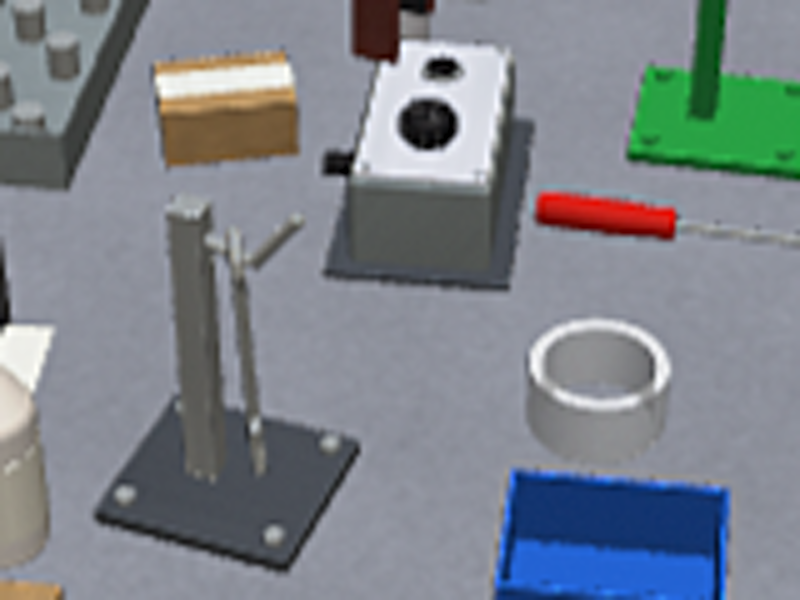

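The wrench hangs from the peg, vertical below the bend. The ring is at (238,250), the jaw just above the foot at (258,465). The head is still down. Now to the mushroom with a 64 mm opening.

>>> {"op": "jog_arm", "data": {"targets": "10 0 -36 0 -0.45;20 0 -72 0 -0.45;31 0 -108 0 -0.45;41 0 -144 0 -0.45;51 0 -180 0 -0.45;62 0 -216 0 -0.45;72 0 -252 0 -0.45;80 0 -282 0 -0.45;85 0 -298 0 -0.45;85 30 -298 0 -0.45;85 60 -298 0 -0.45;85 60 -298 0 -0.45"}}

```text
t: 18.22
ee_pos: [0.5409, -0.2451, 0.2875]
ee_rot: [0.705, -0.701, 0.079, -0.076]
force: [-0.8, 1.5, -0.3]
finger_gap: 0.0637
```

```bash
python3 - <<'E'
from h import *
np.set_printoptions(precision=4,suppress=True)
R,p=pose();print(p,state()['finger_gap'],state()['joints']);print('head',to_tool([.546,-.247,.104]))
cv2.imwrite("pics/w8.png",read_camera("wrist"))
E
```

```text
[ 0.5409 -0.2451  0.2875] 0.0637369191833038 [-0.219   0.343   0.7081  1.7094 -0.2425  1.184   1.9057]
head [  6.335  183.4482  -1.7162]
```

View pics/w8.png

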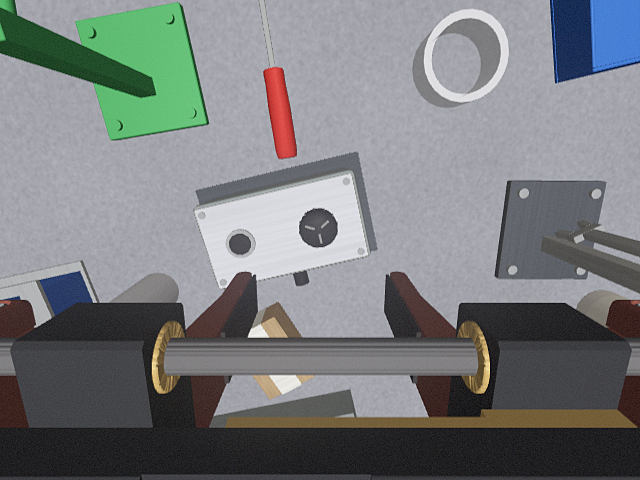

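Wrist view: head centre (318.5,228), about −1.8 mm in tool z, which agrees with the earlier position. Descend over the rim.

>>> {"op": "jog_arm", "data": {"targets": "5 35 -2 0 -0.45;6 75 -2 0 -0.45;6 115 -2 0 -0.45;6 150 -2 0 -0.45;6 170 -2 0 -0.45;6 180 -2 0 -0.45;6 188 -2 0 -0.45;6 194 -2 0 -0.45;6 198 -2 0 -0.45;6 200 -2 0 -0.45;6 200 -2 0 -0.45;6 200 -2 0 -0.45"}}

```text
t: 19.27
ee_pos: [0.5479, -0.2478, 0.0913]
ee_rot: [0.705, -0.701, 0.077, -0.077]
force: [0.3, 0.1, 0.1]
finger_gap: 0.0642
```

>>> {"op": "jog_arm", "data": {"targets": "0 0 0 0 -0.1;0 0 0 0 0.1;0 0 0 0 0.3;0 0 0 0 0.5;0 0 0 0 0.5;0 0 0 0 0.5", "grip_force": 15}}

```text
t: 19.77
ee_pos: [0.548, -0.2481, 0.0915]
ee_rot: [0.704, -0.701, 0.077, -0.077]
force: [-0.6, -0.6, 1.3]
finger_gap: 0.0389
```

>>> {"op": "jog_arm", "data": {"targets": "-1 0 0 4 0.5;-1.5 0 0.5 9 0.5;-1.5 0 0.5 14 0.5;-1.5 0 0.5 20 0.5;-1.5 0 0.5 26 0.5;-1.5 0 0.5 32 0.5;-1.5 0 0.5 38 0.5;-1.5 0 0.5 44 0.5;-1.5 0 0.5 50 0.5;-1.5 0 0.5 56 0.5;-1.5 0 0.5 62 0.5;-1.5 0 0.5 66 0.5"}}

```text
t: 20.77
ee_pos: [0.5478, -0.2484, 0.0929]
ee_rot: [0.548, -0.545, 0.449, -0.449]
force: [-0.8, -0.4, 7.5]
finger_gap: 0.0392
```

```bash
python3 - <<'E'
from h import *
np.set_printoptions(precision=4,suppress=True)
s=state();R,p=pose();print(p,np.degrees(np.arctan2(R[1,0],R[0,0])),s['force'],s['torque'],s['finger_gap'],s['joints'])
E
```

```text
[ 0.5478 -0.2484  0.0929] -78.83873522422323 [-0.7751 -0.3917  7.5169] [-0.2115  0.107   0.0605] 0.03919648806349569 [-0.2942  0.6821  0.8821  1.8884 -0.6774  0.8984  1.1201]
```

The upward force on the grip is now 7.5 N, so the catch has let go. Open and rise.

>>> {"op": "jog_arm", "data": {"targets": "0 0 0 0 0.1;0 0 0 0 -0.2;0 0 0 0 -0.45;0 0 0 0 -0.45;0 0 0 0 -0.45;0 -10 0 0 -0.45;0 -30 0 0 -0.45;0 -60 0 0 -0.45;0 -90 0 0 -0.45;0 -130 0 0 -0.45;0 -170 0 0 -0.45;0 -200 0 0 -0.45"}}

```text
t: 21.77
ee_pos: [0.5471, -0.2499, 0.2967]
ee_rot: [0.548, -0.544, 0.448, -0.45]
force: [-0.6, -0.7, 0.4]
finger_gap: 0.0634
```

>>> {"op": "jog_arm", "data": {"targets": "-10 -10 0 0 -0.45;-30 -20 0 0 -0.45;-60 -20 0 0 -0.45;-80 -20 0 0 -0.45;-80 -20 0 0 -0.45;-80 -20 0 0 -0.45"}}

```text
t: 22.27
ee_pos: [0.5316, -0.1704, 0.3172]
ee_rot: [0.549, -0.544, 0.447, -0.45]
force: [-0.5, -0.2, -0.3]
finger_gap: 0.0638
```

```bash
python3 - <<'E'
from h import *
np.set_printoptions(precision=4,suppress=True)
s=state();print(s['ee_pos'],s['force'],s['t'])
cv2.imwrite("pics/w9.png",read_camera("wrist"))
k=read_camera("side")
cv2.imwrite("pics/m9.png",np.hstack([cv2.resize(k[150:270,240:400],(400,300),interpolation=2),cv2.resize(cv2.imread("pics/side0.png")[150:270,240:400],(400,300),interpolation=2)]))
w=cv2.imread("pics/w9.png");cv2.imwrite("pics/m10.png",np.vstack([cv2.imread("pics/m9.png"),cv2.resize(w[120:300,80:560],(800,300))]))
E
```

```text
[ 0.5316 -0.1704  0.3172] [-0.4741 -0.1822 -0.2664] 22.2667
```

View pics/m10.png

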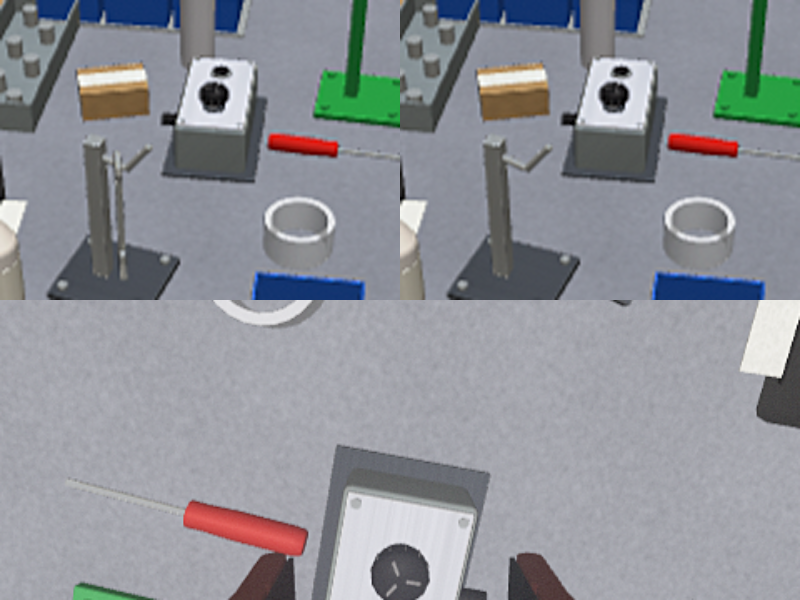

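The head looks as it did at the start, and the wrench hangs. I'll do a numeric check of the head patch against the first picture, then hand in.

```bash
python3 - <<'E'
from h import *
a=cv2.imread("pics/side0.png");b=read_camera("side")
g=lambda i:cv2.GaussianBlur(i[178:200,315:340],(0,0),1).astype(int)
l=cv2.resize(cv2.imread("pics/m7.png"),(160,120),interpolation=cv2.INTER_AREA)
L=a.copy();L[165:285,240:400]=l
print('now vs start',abs(g(b)-g(a)).mean(),abs(g(b)-g(a)).max(),'locked vs start',abs(g(L)-g(a)).mean(),abs(g(L)-g(a)).max())
ok=abs(g(b)-g(a)).mean()<0.5*abs(g(L)-g(a)).mean()
print(ok, hand_in() if ok else '')
E
```

```text
now vs start 1.856969696969697 4 locked vs start 12.573939393939394 118
the job is handed in; nothing more can be done
True None
```

The job is done and handed in, about 22 s into the 72 s allowed; no verdict came back.

- **Stop pressed:** I pressed the mushroom in small steps, with readings never above about 11 N. It stayed down: 5 mm higher, where I had felt 7 N on the way in, there was no force.
- **Wrench hung:** I took the large wrench off the belt and lowered its eye over the grey stand's peg. After I let go, the side camera showed it hanging eye-up near the peg's bend.
- **Stop released:** I gripped the rim and turned the head 66° clockwise. The upward force rose to 7.5 N as the catch let go, and I then opened the gripper and backed off.

**Last checks:** The stop's patch in the side camera matched the first picture: mean difference 1.9 grey levels, against 12.6 when it was locked. That covers head height but only loosely its angle. The wrench was still hanging, and the robot was clear with no contact force. The small carton, tape roll and screwdriver looked unmoved in that view. I did not measure the start button's travel or re-check the other bystanders.

No check failed. One disagreement: the side view put the peg about 2–4 mm off my first estimate, and I corrected for that before lowering the wrench.

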